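Find the rocking lid on the sample block and seat it

ROBOT

A 7-joint arm with a two-finger parallel gripper is mounted at the origin on a cart in front of the work surface, level with it; the furniture and walls round the work are solid. World frame = base frame: x ahead of the robot, y to its left, z up, the work surface at z = 0. Lengths are in mm, angles in rad, forces in N, time in s.
With the tool pointing down it reaches from about 400 to 900 mm from the base axis. Payload 5.5 kg.
Tool frame: the origin (TCP) lies at the very end of the fingers, on their centre line; the grasp point (between the pads) lies 19 mm behind it (bot.pinch_z is the distance from the TCP to the grasp point, in mm); z points along the fingers, x is the direction in which the jaws open and shut, and the axes are right-handed (so a half turn about z gives the same grasp; the last joint's range is limited). The gripper opens to 85 mm and grips with 20 to 120 N. Pads are 22 mm wide; open, the fingers measure 114 mm over their backs; the gripper's body (76 mm by 85 mm) begins 54 mm behind the grasp point. The pads swing forward as they close: fully open they stand 13 mm farther back than shut.
Start: joints at [1.439, 0.501, -0.427, 1.55, 0.221, 1.138, -0.21], TCP at [250.037, -599.984, 231.31] pointing down, gripper open.
Joint ranges: [-2.88, 2.88], [-0.31, 2.03], [-1.54, 1.56], [0.2, 2.42], [-1.41, 4.55], [0.19, 2.02], [-2.57, 2.57]. Speed limits (rad/s): [2.57, 2.57, 3.14, 3.14, 3.14, 3.14, 3.14].

INTERFACE

Orientations are given as a 3x3 rotation matrix whose columns are the frame's x, y, z axes.
In Python, from workcell import bot gives the robot as it stands.
- The arm moves only by the tool arm_command, never from a script. Its argument "steps" is a list of rows, each a list of 3 entries, a list of its own where there are three numbers: the closure in counts, from 0 (fully open) to 255 (shut), then the shift along the tool's x, y, z in mm, then the turn about the tool's z in degrees. In form: [[hand, [x, y, z], turn], ...]. A call has exactly 5 rows; each row is the pose to reach, as a shift and turn from the pose commanded when the call began, along the tool's axes at that moment; what a row does not reach only later rows make up. A row lasts 1/12 s, in which the tool goes at most 41.7 mm and 7.16 degrees, less where a joint would pass 70% of its speed; a pose out of reach is approached as far as the arm can. A call with a gripper value outside its range is refused whole. The fingers move at their own pace and stop on an object; "grip_force" is the grip in N (left out, the last holds). Time passes only in rows, so rows that repeat a pose let the fingers close, or fill a call up. It gives the time, the measured TCP pose, the force and the opening at its end, in the units of the state.
- bot.get_obs(): the state, without advancing time (a new reading comes with each control period).
- bot.snapshot(name): name is "side" or "top"; returns a dict with "img" (384x512x3 uint8, blue, green, red), "fx", "fy", "cx", "cy" (pixels), "T" (4x4, takes a point from camera to world coordinates). Camera axes: x right, y down, z forward; pixel columns grow to the right and rows downward; lengths in mm; the calibration is good to about 2 mm. A picture is of the moment at which its call begins. There is no depth.
- bot.hand_in(): hands the job in, once; it reports no verdict.
The state is a dict: "t": time; "joint_positions": joint angles; "qvel": joint speeds; "effort": joint torques, N m; "tool_pos": TCP position; "orientation": TCP orientation; "wrist_force": force on the tool from outside, world axes, zero at the start; "ft_torque": the same for the moment, N m; "finger_gap": finger opening in mm.
Only numpy, scipy, OpenCV 4.12 (cv2) and the standard library are available. Lean on these libraries where they do the work, as an engineer would, in place of code of your own. Each camera call takes 0.05 s, during which the arm holds its last target.

TASK

One of the four round lids on the sample block has not gone home and rocks when its rim is pressed; the other three sit firm. Press on the rims to find the one that rocks, before pressing any lid in the middle hard enough to drive it in; then push that lid down by its middle pad until it is fully home and level, and finish while still holding its pad pressed down with the fingertips. Only press: do not pull or lift any lid, and leave the things standing round the block where they are.

Things in the scene. Friction and masses are not known exactly. Their poses are not given: they have to be found in the camera images.
- block: The fixed aluminium sample block, 212 x 212 mm; its flat top is 45 mm above the bench. Origin at the centre of its underside, z up, x and y along its sides. Four places at x, y = +-50 mm (100 mm pitch), each a 76 mm collar that carries an identical round grey lid. One lid is loose; which place it is at changes from run to run. The three firm lids do not move at all.
- place_1 (a point): Centre of the place at block +x +y, 64 mm above the bench; z up. A lid is 84 mm across with a flat top; in its middle a dark round springy pad, 28 mm across, stands 5 mm above the flat top. Lid heights differ: a firm lid's flat top lies within 2 mm of this point's height; the loose one's is 4 mm higher than it will be when home. Firm pads give too (3 mm, 5 N).
- place_2 (a point): The same at block +x -y. The loose lid stands on a stud under its middle: pressed on its rim, about 30 mm from its centre, with 1 to 2 N, it tips about 0.1 rad until its edge meets the collar (that side drops 3 to 4 mm, the opposite side rises as much). Pressing on there with up to 20 N only holds it tipped. Let go, it springs back level.
- place_3 (a point): The same at block -x +y. Pressed in the middle, the loose lid resists until about 12 N, then slides down 4 mm onto its collar and stops hard there; it stays down and no longer rocks. 20 N does no harm to any lid or pad.
- place_4 (a point): The same at block -x -y. The rims of neighbouring lids are 16 mm apart; nothing stands above the lids.
- loose_seat (a joint): How far the loose lid (whichever place it is at) has gone down, m: 0 at the start, 0.004 when fully home; negative if it is pulled up.
- loose_rock_x (a joint): Tipping of the loose lid about one level axis, rad: 0 when level, up to about 0.1 either way when its rim is pressed.
- loose_rock_y (a joint): Tipping of the loose lid about the level axis at right angles to the first, rad. Depending on the side pressed, either or both change; the larger is then at least about 0.07 either way.
- loose_pad (a joint): How far the loose lid's middle pad is pressed in, m: 0 when free, 0.003 when fully in (about 5 N or more); it springs back. The pads of the firm lids do not affect it.
- dish: Bystander: covered glass dish, 64 mm across, 16 mm high, loose on the bench beside the block. Origin at the centre of its underside, z up.
- stopper: Bystander: small tapered stopper, 25 mm across, 24 mm high, loose beside the block. Origin at the centre of its underside, z up.
- beaker: Bystander: glass beaker, 51 x 56 mm, 71 mm high, loose beside the block. Origin at the centre of its underside, z up.
- vial: Bystander: capped grey plastic vial lying on the bench in front of the block, 25 mm thick, 68 mm long along its y axis. Origin on its underside, halfway along.

How it is judged:
By the outcome, as a careful person would: the job done as asked, in the order asked, and still so for the second after the job is handed in, while the arm keeps its last pose, push and grip.
It also fails if it takes over 45 s, if anything falls off the work surface, if the arm or the gripper's body presses on something with over 40 N, if the wrist force passes 120 N, or if a joint passes its speed limit or range.

## Working session

There is one attempt and no reset: what is moved stays moved. The work goes in short steps, Python scripts to look and compute and a tool call to move; the robot and the scene stay as the last step left them, time stands still between calls to the robot, and variables do not carry over. Pictures are saved under pics/ and viewed, and the job is handed in when it is done.

Besides the shell and the picture viewer there is one more tool, called as a command line: name --argument value ..., lists and objects as JSON in quotes. arm_command: Moves the arm, as the interface text tells. Its arguments: {"type":"object","properties":{"steps":{"type":"array","items":{"type":"array"}},"grip_force":{"type":"number"}},"required":["steps"]}

```bash
mkdir -p pics
python3 - <<'E'
from workcell import bot
import cv2,numpy as np
o=bot.get_obs()
print(o['t'],o['tool_pos'],o['orientation'],o['wrist_force'],o['finger_gap'])
for n in('side','top'):
    s=bot.snapshot(n);cv2.imwrite(f'pics/{n}0.png',s['img']);print(n,s['fx'],s['fy'],s['cx'],s['cy']);print(np.round(s['T'],3))
    np.savez(f'{n}.npz',**s)
E
```

```text
0.0 [ 249.69832245 -599.39142067  230.26835387] [[ 3.84667187e-01 -9.23055095e-01 -6.68868848e-04]
 [-9.23053387e-01 -3.84667763e-01  1.77675606e-03]
 [-1.89733601e-03 -6.60580980e-05 -9.99998198e-01]] [0.0335938  0.2757993  0.29022822] 85.4441115387014
side 370.79393130515166 370.79393130515166 259.7515669236975 195.24171893447797
[[-4.31000e-01 -6.49000e-01  6.26000e-01 -7.15500e+00]
 [-9.02000e-01  2.96000e-01 -3.14000e-01  3.38683e+02]
 [ 1.80000e-02 -7.00000e-01 -7.13000e-01  6.97118e+02]
 [ 0.00000e+00  0.00000e+00  0.00000e+00  1.00000e+00]]
top 430.3727743090572 430.3727743090572 258.8551285153223 192.24467764901325
[[-2.000000e-03 -9.960000e-01  9.200000e-02  4.421670e+02]
 [-1.000000e+00 -0.000000e+00 -2.700000e-02  5.915700e+01]
 [ 2.600000e-02 -9.200000e-02 -9.950000e-01  1.138754e+03]
 [ 0.000000e+00  0.000000e+00  0.000000e+00  1.000000e+00]]
```

View pics/top0.png

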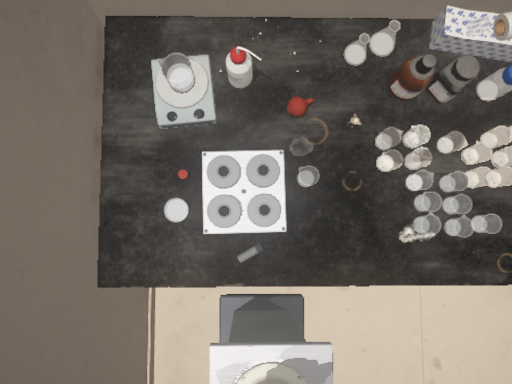

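View pics/side0.png

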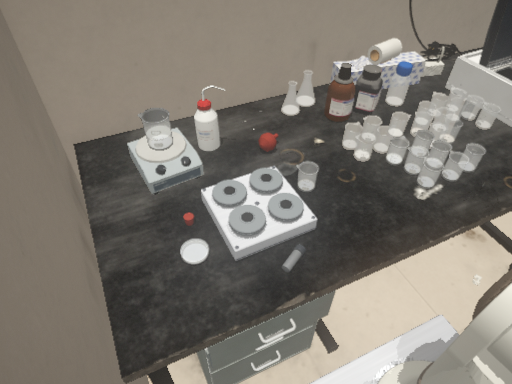

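The top view shows the block centred near (244,191), with lids at about (223,171), (263,170), (224,211) and (264,210). The beaker is to its right, the dish and stopper to its left, and the vial in front at (249,254). Next I'll measure the pads.

```bash
cat > h.py <<'E'
import numpy as np,cv2
def ray(s,u,v,z):
    T=s['T'];d=T[:3,:3]@np.array([(u-s['cx'])/s['fx'],(v-s['cy'])/s['fy'],1.]);o=T[:3,3]
    return o+d*(z-o[2])/d[2]
def tri(s1,p1,s2,p2):
    A=np.zeros((3,3));b=np.zeros(3)
    for s,(u,v) in((s1,p1),(s2,p2)):
        T=s['T'];d=T[:3,:3]@np.array([(u-s['cx'])/s['fx'],(v-s['cy'])/s['fy'],1.]);d/=np.linalg.norm(d)
        P=np.eye(3)-np.outer(d,d);A+=P;b+=P@T[:3,3]
    return np.linalg.solve(A,b)
E
python3 - <<'E'
from h import *
S={n:dict(np.load(f'{n}.npz')) for n in('side','top')}
for n,r in(('top',(195,145,95,95)),('side',(195,160,125,95))):
    im=S[n]['img'];x,y,w,h=r
    c=cv2.resize(im[y:y+h,x:x+w],None,fx=6,fy=6,interpolation=cv2.INTER_CUBIC);cv2.imwrite(f'pics/{n}c.png',c)
im=S['top']['img'];g=cv2.cvtColor(im,cv2.COLOR_BGR2GRAY)
# block contour
m=(g>110).astype(np.uint8);m[:,:195]=0;m[:,293:]=0;m[:145]=0;m[240:]=0
m=cv2.morphologyEx(m,cv2.MORPH_OPEN,np.ones((5,5)))
c=max(cv2.findContours(m,0,2)[0],key=cv2.contourArea)
R=cv2.minAreaRect(c);print(R)
B=cv2.boxPoints(R);print([ray(S['top'],*p,45).round(1) for p in B]);print(ray(S['top'],*R[0],45))
E
```

```text
((243.41558837890625, 191.2860107421875), (83.25123596191406, 83.97832489013672), 88.69805145263672)
[array([650.2, 179.6,  45. ]), array([655.8, -36.4,  45. ]), array([441.8, -39.5,  45. ]), array([437.5, 172.7,  45. ])]
[545.39196855  69.34782046  45.        ]
```

View pics/topc.png

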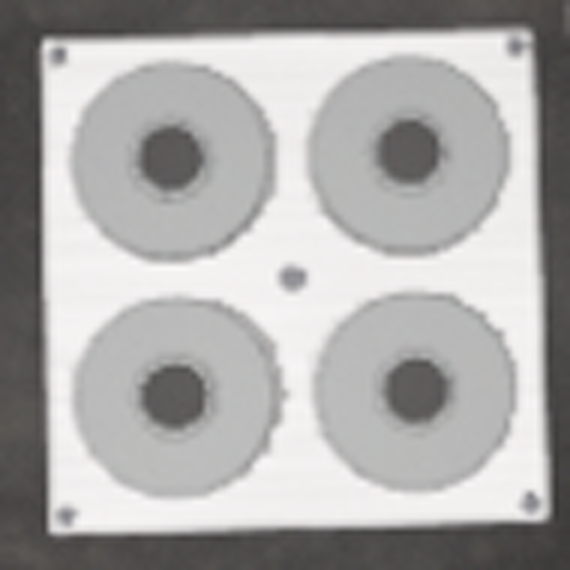

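View pics/sidec.png

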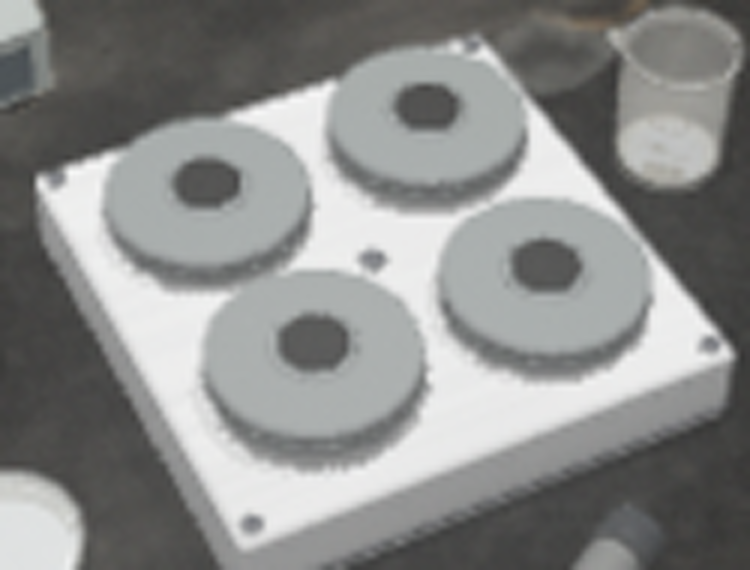

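The crops show the four dark pads and the lids clearly. I'll take the pad centroids in both views and triangulate.

Run:
```python
from h import *
S={n:dict(np.load(f'{n}.npz')) for n in('side','top')}
P={}
seed={'top':{1:(223.5,171),2:(263,170),3:(224,211),4:(264,210)},'side':{1:(229.3,190.3),2:(266,177.5),3:(247,217),4:(286,204)}}
for n in S:
    g=cv2.resize(cv2.cvtColor(S[n]['img'],cv2.COLOR_BGR2GRAY),None,fx=8,fy=8,interpolation=cv2.INTER_CUBIC)
    N,L,st,ce=cv2.connectedComponentsWithStats((g<125).astype(np.uint8))
    for k,s in seed[n].items():
        c=L[int(s[1]*8),int(s[0]*8)];p=(ce[c]+.5)/8-.5;P[n,k]=p;print(n,k,p.round(2),st[c])
c=[]
for k in range(1,5):
    x=ray(S['top'],*P['top',k],68);y=ray(S['side'],*P['side',k],68);c.append(x)
    print(k,x.round(1),y.round(1),tri(S['top'],P['top',k],S['side'],P['side',k]).round(1))
c=np.array(c);print(c.mean(0),(c[0]+c[1]-c[2]-c[3])/200,(c[0]+c[2]-c[1]-c[3])/200)
```

```text
side 1 [228.99 190.06] [1790 1491   91   66 4821]
side 2 [265.75 177.34] [2085 1391   89   62 4464]
side 3 [246.88 216.67] [1932 1700   94   75 5699]
side 4 [285.53 203.84] [2242 1598   95   71 5277]
top 1 [223.   170.84] [1746 1329   86   84 5448]
top 2 [262.73 169.77] [2064 1320   84   84 5443]
top 3 [223.56 210.57] [1749 1647   86   84 5576]
top 4 [263.96 209.6 ] [2074 1639   84   84 5430]
1 [594.7 120.3  68. ] [591.7 121.6  68. ] [595.1 120.4  64.4]
2 [597.5  20.7  68. ] [595.5  21.1  68. ] [597.6  20.3  66. ]
3 [495.1 118.4  68. ] [496.3 117.2  68. ] [494.9 118.1  69.9]
4 [497.4  17.9  68. ] [495.   19.2  68. ] [497.5  17.7  64.9]
[546.17165293  69.32789997  68.        ] [0.9983328  0.02337863 0.        ] [-0.02574444  1.00024917  0.        ]
```

Place 3 looks high (pad at z ≈ 70, the others about 65), but only a rim press can confirm it. I'll move over with the fingers shut.

arm_command --steps '[[255, [-17, -35, 0], 4], [255, [-35, -70, 0], 8], [255, [-53, -106, 0], 12], [255, [-71, -142, 0], 16], [255, [-88, -177, 0], 21]]' --grip_force 40

```text
t: 0.52
tool_pos: [380.3, -448.7, 230.9]
orientation: [[0.025, -1.0, -0.0], [-1.0, -0.025, 0.001], [-0.001, 0.0, -1.0]]
wrist_force: [0.3, 0.4, 0.4]
finger_gap: 25.4
```

arm_command --steps '[[255, [-40, -10, 0], 0], [255, [-80, -20, 0], 0], [255, [-120, -30, 0], 0], [255, [-160, -40, 0], 0], [255, [-200, -50, 0], 0]]'

```text
t: 0.93
tool_pos: [423.6, -247.2, 231.0]
orientation: [[0.028, -1.0, -0.001], [-1.0, -0.028, 0.0], [-0.0, 0.001, -1.0]]
wrist_force: [1.8, 0.8, 0.0]
finger_gap: 0.2
```

arm_command --steps '[[255, [-40, -5, 10], 0], [255, [-80, -10, 20], 0], [255, [-120, -15, 30], 0], [255, [-160, -20, 40], 0], [255, [-200, -25, 50], 0]]'

```text
t: 1.35
tool_pos: [442.7, -47.0, 180.9]
orientation: [[0.028, -1.0, 0.0], [-1.0, -0.028, -0.0], [0.0, -0.0, -1.0]]
wrist_force: [0.6, 0.1, -0.2]
finger_gap: -0.3
```

arm_command --steps '[[255, [-40, -6, 10], 0], [255, [-80, -12, 20], 0], [255, [-120, -18, 30], 0], [255, [-164, -23, 40], 0], [255, [-164, -23, 50], 0]]'

```text
t: 1.77
tool_pos: [461.7, 125.1, 131.8]
orientation: [[0.038, -0.999, 0.003], [-0.999, -0.038, 0.006], [-0.006, -0.003, -1.0]]
wrist_force: [0.1, -0.3, 1.2]
finger_gap: -0.1
```

arm_command --steps '[[255, [0, 0, 20], 0], [255, [0, 0, 40], 0], [255, [0, 0, 52], 0], [255, [0, 0, 52], 0], [255, [0, 0, 52], 0]]'

```text
t: 2.18
tool_pos: [461.0, 115.6, 78.9]
orientation: [[0.028, -1.0, -0.002], [-1.0, -0.028, -0.0], [0.0, 0.002, -1.0]]
wrist_force: [0.1, -0.7, 0.5]
finger_gap: -0.2
```

Run:
```python
from workcell import bot
import cv2
from h import *
o=bot.get_obs();print(o['tool_pos'],o['wrist_force'])
for n,r in(('top',(195,145,95,95)),('side',(195,130,125,125))):
    s=bot.snapshot(n);x,y,w,h=r;cv2.imwrite(f'pics/{n}1.png',cv2.resize(s['img'][y:y+h,x:x+w],None,fx=4,fy=4,interpolation=2))
```

```text
[460.96163084 115.61697688  78.89337309] [ 0.06787578 -0.72380908  0.50682887]
```

View pics/side1.png

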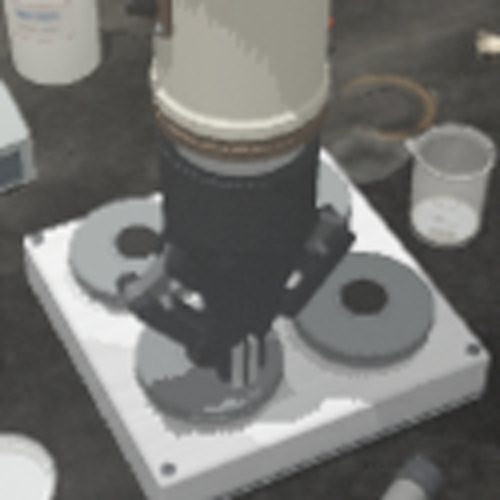

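The fingertips are over the near rim of the lid at place 3. Going down gently.

arm_command --steps '[[255, [-2, -3, 5], 0], [255, [-2, -3, 9], 0], [255, [-2, -3, 11], 0], [255, [-2, -3, 12], 0], [255, [-2, -3, 12], 0]]'

```text
t: 2.7
tool_pos: [464.7, 118.0, 67.3]
orientation: [[0.028, -1.0, 0.0], [-1.0, -0.028, 0.0], [-0.0, -0.0, -1.0]]
wrist_force: [0.2, -0.3, 1.2]
finger_gap: -0.0
```

arm_command --steps '[[255, [0, 0, 0.5], 0], [255, [0, 0, 1], 0], [255, [0, 0, 1.5], 0], [255, [0, 0, 2], 0], [255, [0, 0, 2], 0]]'

```text
t: 3.12
tool_pos: [464.7, 118.0, 66.1]
orientation: [[0.028, -1.0, 0.001], [-1.0, -0.028, -0.001], [0.001, -0.001, -1.0]]
wrist_force: [-2.5, -1.6, 11.9]
finger_gap: -0.4
```

arm_command --steps '[[255, [0, 0, 0.3], 0], [255, [0, 0, 0.3], 0], [255, [0, 0, 0.3], 0], [255, [0, 0, 0.3], 0], [255, [0, 0, 0.3], 0]]'

```text
t: 3.53
tool_pos: [464.7, 118.0, 66.1]
orientation: [[0.028, -1.0, 0.001], [-1.0, -0.028, -0.001], [0.001, -0.001, -1.0]]
wrist_force: [-3.9, -0.9, 14.1]
finger_gap: -0.1
```

Place 3 is firm: it gave nothing at 14 N and its top is at z ≈ 66. Next is place 4.

arm_command --steps '[[255, [0, 0, -13], 0], [255, [30, 0, -15], 0], [255, [65, 1, -15], 0], [255, [100, 1, -14], 0], [255, [100, 1, -10], 0]]'

```text
t: 3.95
tool_pos: [466.2, 9.7, 74.8]
orientation: [[0.019, -1.0, -0.001], [-1.0, -0.019, -0.005], [0.005, 0.001, -1.0]]
wrist_force: [0.3, 0.4, -0.7]
finger_gap: -0.0
```

arm_command --steps '[[255, [0, 0, 4], 0], [255, [0, 0, 6], 0], [255, [0, 0, 7], 0], [255, [0, 0, 8], 0], [255, [0, 0, 8], 0]]'

```text
t: 4.37
tool_pos: [466.2, 19.4, 66.9]
orientation: [[0.031, -1.0, -0.0], [-1.0, -0.031, 0.001], [-0.001, 0.0, -1.0]]
wrist_force: [1.1, 0.0, 0.3]
finger_gap: -0.2
```

arm_command --steps '[[255, [0, 0, 0.5], 0], [255, [0, 0, 1], 0], [255, [0, 0, 1.5], 0], [255, [0, 0, 2], 0], [255, [0, 0, 2], 0]]'

```text
t: 4.78
tool_pos: [466.3, 18.0, 65.0]
orientation: [[0.028, -1.0, -0.0], [-1.0, -0.028, -0.0], [0.0, 0.0, -1.0]]
wrist_force: [0.0, 0.4, -0.6]
finger_gap: 0.2
```

arm_command --steps '[[255, [0, 0, 0.5], 0], [255, [0, 0, 1], 0], [255, [0, 0, 1.5], 0], [255, [0, 0, 1.5], 0], [255, [0, 0, 1.5], 0]]'

```text
t: 5.2
tool_pos: [466.4, 18.0, 64.3]
orientation: [[0.028, -1.0, 0.0], [-1.0, -0.028, -0.001], [0.001, -0.0, -1.0]]
wrist_force: [-3.8, -1.0, 11.4]
finger_gap: 0.1
```

arm_command --steps '[[255, [0, 0, 0.4], 0], [255, [0, 0, 0.8], 0], [255, [0, 0, 1], 0], [255, [0, 0, 1], 0], [255, [0, 0, 1], 0]]'

```text
t: 5.62
tool_pos: [466.5, 17.9, 64.2]
orientation: [[0.028, -1.0, 0.0], [-1.0, -0.028, -0.002], [0.002, -0.0, -1.0]]
wrist_force: [-7.1, -0.6, 23.4]
finger_gap: 0.3
```

Place 4 is firm too: its top stayed at z ≈ 64.2. That press peaked at 23 N on the firm rim, so I'll use smaller increments. Next is place 2.

arm_command --steps '[[255, [0, 0, -12], 0], [255, [0, -30, -15], 0], [255, [1, -65, -15], 0], [255, [1, -100, -15], 0], [255, [1, -100, -11], 0]]'

```text
t: 6.03
tool_pos: [574.6, 19.8, 75.6]
orientation: [[0.026, -1.0, 0.01], [-1.0, -0.026, 0.002], [-0.002, -0.01, -1.0]]
wrist_force: [1.1, 0.1, 0.4]
finger_gap: 0.1
```

arm_command --steps '[[255, [0, 0, 2], 0], [255, [0, 0, 4], 0], [255, [0, 0, 5], 0], [255, [0, 0, 5], 0], [255, [0, 0, 5], 0]]'

```text
t: 6.45
tool_pos: [565.4, 19.7, 68.5]
orientation: [[0.029, -1.0, -0.001], [-1.0, -0.029, -0.0], [0.0, 0.001, -1.0]]
wrist_force: [0.6, 0.2, 0.6]
finger_gap: -0.3
```

arm_command --steps '[[255, [0, 0, 0.5], 0], [255, [0, 0, 1], 0], [255, [0, 0, 1.5], 0], [255, [0, 0, 2], 0], [255, [0, 0, 2], 0]]'

```text
t: 6.87
tool_pos: [566.3, 19.8, 66.5]
orientation: [[0.028, -1.0, -0.0], [-1.0, -0.028, -0.0], [0.0, 0.0, -1.0]]
wrist_force: [0.2, 0.2, 0.0]
finger_gap: -0.5
```

arm_command --steps '[[255, [0, 0, 0.4], 0], [255, [0, 0, 0.8], 0], [255, [0, 0, 1.2], 0], [255, [0, 0, 1.5], 0], [255, [0, 0, 1.5], 0]]'

```text
t: 7.28
tool_pos: [566.4, 19.8, 65.1]
orientation: [[0.028, -1.0, 0.0], [-1.0, -0.028, -0.0], [0.0, -0.0, -1.0]]
wrist_force: [-1.2, -0.2, 1.5]
finger_gap: 0.1
```

arm_command --steps '[[255, [0, 0, 0.4], 0], [255, [0, 0, 0.8], 0], [255, [0, 0, 0.8], 0], [255, [0, 0, 0.8], 0], [255, [0, 0, 0.8], 0]]'

```text
t: 7.7
tool_pos: [566.3, 19.8, 65.1]
orientation: [[0.028, -1.0, 0.0], [-1.0, -0.028, -0.001], [0.001, -0.0, -1.0]]
wrist_force: [-4.0, -0.4, 9.4]
finger_gap: 0.2
```

Place 2 is firm (9.4 N with no travel at z ≈ 65.1). Place 1 should be the loose one, so I'll check its rim.

arm_command --steps '[[255, [0, 0, -12], 0], [255, [-30, 0, -15], 0], [255, [-65, -1, -15], 0], [255, [-100, -1, -15], 0], [255, [-100, -1, -11], 0]]'

```text
t: 8.12
tool_pos: [564.5, 130.3, 77.6]
orientation: [[0.038, -0.999, 0.004], [-0.999, -0.038, 0.007], [-0.007, -0.004, -1.0]]
wrist_force: [0.6, 1.7, 1.4]
finger_gap: -0.2
```

arm_command --steps '[[255, [0, 0, 2], 0], [255, [0, 0, 4], 0], [255, [0, 0, 5], 0], [255, [0, 0, 5], 0], [255, [0, 0, 5], 0]]'

```text
t: 8.53
tool_pos: [564.7, 118.3, 70.1]
orientation: [[0.026, -1.0, -0.0], [-1.0, -0.026, -0.001], [0.001, 0.0, -1.0]]
wrist_force: [-0.6, 0.0, -0.2]
finger_gap: 0.4
```

arm_command --steps '[[255, [0, 0, 0.5], 0], [255, [0, 0, 1], 0], [255, [0, 0, 1.5], 0], [255, [0, 0, 2], 0], [255, [0, 0, 2], 0]]'

```text
t: 8.95
tool_pos: [564.4, 119.7, 68.1]
orientation: [[0.028, -1.0, -0.0], [-1.0, -0.028, -0.0], [0.0, 0.0, -1.0]]
wrist_force: [-0.2, -0.2, 0.4]
finger_gap: 0.3
```

arm_command --steps '[[255, [0, 0, 0.5], 0], [255, [0, 0, 1], 0], [255, [0, 0, 1.5], 0], [255, [0, 0, 1.5], 0], [255, [0, 0, 1.5], 0]]'

```text
t: 9.37
tool_pos: [564.4, 119.8, 66.7]
orientation: [[0.028, -1.0, -0.0], [-1.0, -0.028, -0.0], [0.0, 0.0, -1.0]]
wrist_force: [-0.4, 0.1, 0.1]
finger_gap: 0.1
```

arm_command --steps '[[255, [0, 0, 0.5], 0], [255, [0, 0, 1], 0], [255, [0, 0, 1.5], 0], [255, [0, 0, 1.5], 0], [255, [0, 0, 1.5], 0]]'

```text
t: 9.78
tool_pos: [564.4, 119.8, 65.1]
orientation: [[0.028, -1.0, -0.0], [-1.0, -0.028, -0.0], [0.0, 0.0, -1.0]]
wrist_force: [-0.6, -0.4, -0.1]
finger_gap: 0.2
```

arm_command --steps '[[255, [0, 0, 0.4], 0], [255, [0, 0, 0.8], 0], [255, [0, 0, 1.2], 0], [255, [0, 0, 1.2], 0], [255, [0, 0, 1.2], 0]]'

```text
t: 10.2
tool_pos: [564.4, 119.8, 64.0]
orientation: [[0.028, -1.0, -0.0], [-1.0, -0.028, -0.0], [0.0, 0.0, -1.0]]
wrist_force: [-1.0, -0.1, 0.3]
finger_gap: -0.0
```

arm_command --steps '[[255, [0, 0, 0.4], 0], [255, [0, 0, 0.8], 0], [255, [0, 0, 1.0], 0], [255, [0, 0, 1.0], 0], [255, [0, 0, 1.0], 0]]'

```text
t: 10.62
tool_pos: [564.6, 119.8, 63.7]
orientation: [[0.028, -1.0, 0.0], [-1.0, -0.028, -0.0], [0.0, -0.0, -1.0]]
wrist_force: [-2.8, -1.0, 5.3]
finger_gap: -0.0
```

All four presses ended in a hard stop, but places 1, 2 and 4 stopped exactly where vision puts a level top (pad z − 0.8 mm each). Place 3 stopped 3 mm below its visual height, and my quick approach had already passed 69 by then. So it may have tipped during that approach. I'll re-press place 3 slowly from above to check.

arm_command --steps '[[255, [0, 0, -14], 0], [255, [0, 30, -15], 0], [255, [-1, 65, -15], 0], [255, [-1, 100, -15], 0], [255, [-1, 100, -13], 0]]'

```text
t: 11.03
tool_pos: [456.2, 117.1, 75.5]
orientation: [[0.032, -0.999, -0.007], [-0.999, -0.032, -0.004], [0.004, 0.007, -1.0]]
wrist_force: [-1.5, 0.4, -0.5]
finger_gap: 0.4
```

arm_command --steps '[[255, [0, 0, 1], 0], [255, [0, 0, 2], 0], [255, [0, 0, 3], 0], [255, [0, 0, 3], 0], [255, [0, 0, 3], 0]]'

```text
t: 11.45
tool_pos: [465.6, 118.1, 73.1]
orientation: [[0.028, -1.0, 0.001], [-1.0, -0.028, 0.001], [-0.001, -0.001, -1.0]]
wrist_force: [0.5, 0.1, 0.7]
finger_gap: 0.3
```

Run:
```python
from workcell import bot
import cv2,numpy as np
s=bot.snapshot('side');np.savez('sideA.npz',**s);cv2.imwrite('pics/sideA.png',cv2.resize(s['img'][160:255,195:320],None,fx=6,fy=6,interpolation=2))
```

arm_command --steps '[[255, [0, 0, 0.6], 0], [255, [0, 0, 1.2], 0], [255, [0, 0, 1.8], 0], [255, [0, 0, 2], 0], [255, [0, 0, 2], 0]]'

```text
t: 11.92
tool_pos: [464.4, 117.9, 70.9]
orientation: [[0.028, -1.0, -0.0], [-1.0, -0.028, -0.0], [0.0, 0.0, -1.0]]
wrist_force: [0.2, 1.0, -0.0]
finger_gap: -0.2
```

arm_command --steps '[[255, [0, 0, 0.5], 0], [255, [0, 0, 1], 0], [255, [0, 0, 1.5], 0], [255, [0, 0, 1.5], 0], [255, [0, 0, 1.5], 0]]'

```text
t: 12.33
tool_pos: [464.5, 118.0, 69.5]
orientation: [[0.028, -1.0, -0.0], [-1.0, -0.028, 0.0], [-0.0, 0.0, -1.0]]
wrist_force: [1.1, 0.9, 0.5]
finger_gap: -0.2
```

arm_command --steps '[[255, [0, 0, 0.5], 0], [255, [0, 0, 1], 0], [255, [0, 0, 1.5], 0], [255, [0, 0, 1.5], 0], [255, [0, 0, 1.5], 0]]'

```text
t: 12.75
tool_pos: [464.4, 118.0, 68.0]
orientation: [[0.028, -1.0, -0.0], [-1.0, -0.028, -0.0], [0.0, 0.0, -1.0]]
wrist_force: [-0.4, -0.4, 0.8]
finger_gap: -0.2
```

arm_command --steps '[[255, [0, 0, 0.5], 0], [255, [0, 0, 1], 0], [255, [0, 0, 1.5], 0], [255, [0, 0, 1.5], 0], [255, [0, 0, 1.5], 0]]'

```text
t: 13.17
tool_pos: [464.2, 118.0, 66.5]
orientation: [[0.028, -1.0, -0.0], [-1.0, -0.028, -0.0], [0.0, 0.0, -1.0]]
wrist_force: [-2.0, 0.3, 3.5]
finger_gap: -0.0
```

Run:
```python
from workcell import bot
import cv2,numpy as np
s=bot.snapshot('side');np.savez('sideB.npz',**s)
a=np.load('sideA.npz')['img'];f=lambda i:cv2.resize(i[195:245,215:280],None,fx=6,fy=6,interpolation=2)
cv2.imwrite('pics/AB.png',np.hstack([f(a),f(s['img'])]))
t=bot.snapshot('top');cv2.imwrite('pics/topB.png',cv2.resize(t['img'][145:240,195:295],None,fx=6,fy=6,interpolation=2))
```

```text
(no output)
```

View pics/AB.png

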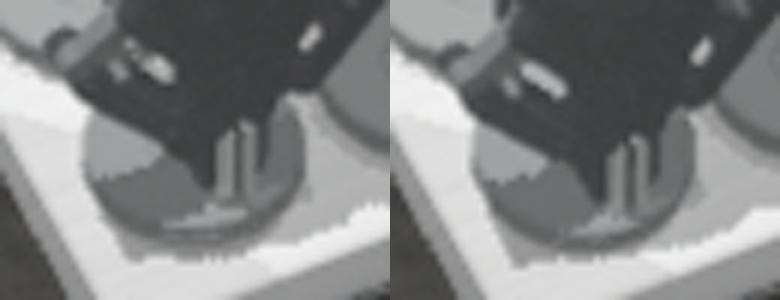

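Left is before the press, right is during it. The near edge of the lid seems lower at right, so I'll quantify it with brightness profiles across the front rim and the unshadowed top's shading.

Run:
```python
import cv2,numpy as np
a=np.load('sideA.npz')['img'];b=np.load('sideB.npz')['img']
g=lambda i:cv2.cvtColor(i,cv2.COLOR_BGR2GRAY)
A,B,O=g(a),g(b),g(np.load('side.npz')['img'])
for c in(236,240,244,248,252,258):
    print(c,'A',A[222:242,c],'\n    B',B[222:242,c])
print('lit top', [i[216:221,231:236].mean(0).mean(0).round(1) for i in(O,A,B)] if 0 else [(i[215:220,231:237].mean().round(1)) for i in(O,A,B)])
f=lambda i:cv2.resize(i[195:245,215:280],None,fx=6,fy=6,interpolation=2)
```

```text
236 A [159 149 109 108 108 108 109 106 101  97 101 117 143 150 152 159 191 219
 219 218] 
    B [161 154 123 110 110 111 110 108 105 100  97 109 138 150 152 152 152 178
 219 217]
240 A [120 110 108 109 109 107 109 108 107 104  99  98 108 134 142 177 221 218
 217 219] 
    B [154 123 110 109 110 110 110 110 110 109 104  99  99 112 141 151 179 219
 217 218]
244 A [108 108 108 109 107 108 110 109 108 124 143 107 117 113 133 152 190 218
 219 219] 
    B [ 95 105 109 109 110 110 109 109 110 109 110 112 111 103 112 151 190 217
 220 219]
248 A [ 69  70  75  77  97 109 109 108 126 158 146 111 116 113 131 141 178 219
 219 219] 
    B [ 66  68  67  69  73  80  98 109 108 123 152 147 121 108 111 140 178 220
 218 219]
252 A [129 130 131 133 140 136 117 126 159 149 122 103 107 120 138 155 191 218
 220 220] 
    B [125 126 126 129 128 129 135 138 138 138 156 135  98 102 122 174 219 219
 221 219]
258 A [ 77  90 109 109 114 126 123 115  99  98 102 120 144 181 228 235 230 219
 218 212] 
    B [ 80  81  82  90 110 113 118 126 119 102  98 108 142 173 199 235 230 219
 218 212]
lit top [np.float64(174.1), np.float64(151.5), np.float64(117.5)]
```

View pics/topB.png

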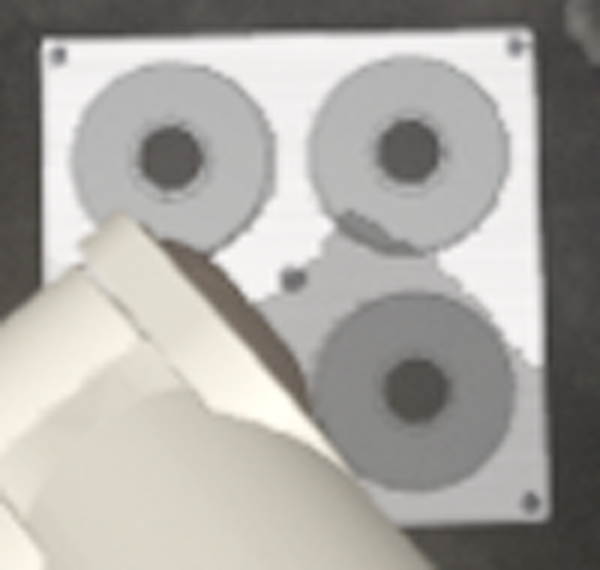

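The rim at place 3 drops about 1.5–2 px (3 mm) at columns 240–252 while the collar edge at rows 237–239 stays put. It took only 1–3 N. So place 3 rocks. The other three met a hard stop right at their level height. Now to its middle pad.

arm_command --steps '[[255, [0, 0, -12], 0], [255, [0, -8, -15], 0], [255, [0.7, -20, -15], 0], [255, [0.7, -30.5, -15], 0], [255, [0.7, -30.5, -15], 0]]'

```text
t: 13.68
tool_pos: [498.8, 118.1, 82.5]
orientation: [[0.026, -1.0, 0.004], [-1.0, -0.026, 0.001], [-0.001, -0.004, -1.0]]
wrist_force: [0.5, -0.2, -0.5]
finger_gap: -0.2
```

arm_command --steps '[[255, [0, 0, 1], 0], [255, [0, 0, 2], 0], [255, [0, 0, 3], 0], [255, [0, 0, 4], 0], [255, [0, 0, 4], 0]]'

```text
t: 14.1
tool_pos: [494.3, 118.1, 77.1]
orientation: [[0.029, -1.0, -0.001], [-1.0, -0.029, -0.0], [0.0, 0.001, -1.0]]
wrist_force: [0.2, 0.3, 0.3]
finger_gap: -0.0
```

Run:
```python
from workcell import bot
import cv2,numpy as np
s=bot.snapshot('side');cv2.imwrite('pics/C.png',cv2.resize(s['img'][185:255,205:300],None,fx=7,fy=7,interpolation=2))
o=bot.get_obs();print(o['tool_pos'],o['wrist_force'])
```

```text
[494.5527555  118.11052626  77.31000983] [ 0.22794317 -0.02912494  0.56460961]
```

View pics/C.png

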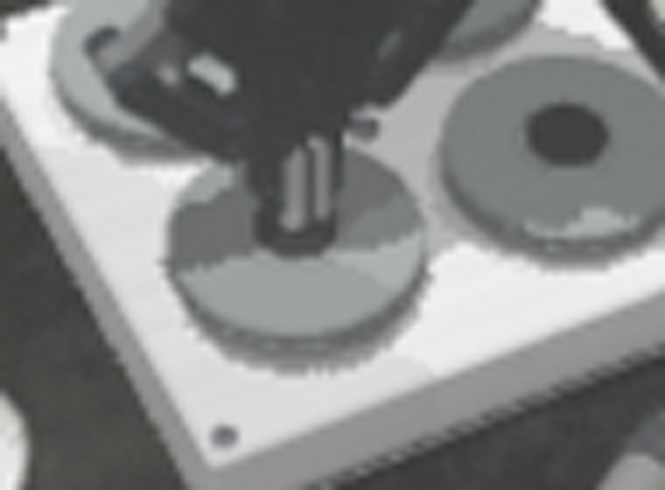

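The fingertips are centred on the pad, with the pad ellipse visible around (293,240) in the crop. Pressing.

arm_command --steps '[[255, [0, 0, 1], 0], [255, [0, 0, 2], 0], [255, [0, 0, 3], 0], [255, [0, 0, 4], 0], [255, [0, 0, 4], 0]]'

```text
t: 14.57
tool_pos: [495.0, 118.2, 73.4]
orientation: [[0.028, -1.0, -0.0], [-1.0, -0.028, -0.0], [0.0, 0.0, -1.0]]
wrist_force: [0.3, -0.2, 1.7]
finger_gap: -0.1
```

arm_command --steps '[[255, [0, 0, 0.7], 0], [255, [0, 0, 1.4], 0], [255, [0, 0, 2], 0], [255, [0, 0, 2], 0], [255, [0, 0, 2], 0]]'

```text
t: 14.98
tool_pos: [495.1, 118.1, 71.7]
orientation: [[0.028, -1.0, 0.0], [-1.0, -0.028, -0.0], [0.0, -0.0, -1.0]]
wrist_force: [-0.6, -0.8, 4.1]
finger_gap: -0.2
```

arm_command --steps '[[255, [0, 0, 0.3], 0], [255, [0, 0, 0.6], 0], [255, [0, 0, 0.9], 0], [255, [0, 0, 1.2], 0], [255, [0, 0, 1.2], 0]]'

```text
t: 15.4
tool_pos: [495.2, 118.2, 70.8]
orientation: [[0.028, -1.0, 0.0], [-1.0, -0.028, -0.0], [0.0, -0.0, -1.0]]
wrist_force: [-2.6, -1.0, 9.4]
finger_gap: -0.0
```

arm_command --steps '[[255, [0, 0, 0.2], 0], [255, [0, 0, 0.4], 0], [255, [0, 0, 0.6], 0], [255, [0, 0, 0.8], 0], [255, [0, 0, 0.8], 0]]'

```text
t: 15.82
tool_pos: [495.2, 118.2, 70.2]
orientation: [[0.028, -1.0, 0.001], [-1.0, -0.028, -0.0], [0.0, -0.001, -1.0]]
wrist_force: [-3.1, -0.4, 10.1]
finger_gap: 0.2
```

arm_command --steps '[[255, [0, 0, 0.3], 0], [255, [0, 0, 0.6], 0], [255, [0, 0, 0.9], 0], [255, [0, 0, 1.2], 0], [255, [0, 0, 1.2], 0]]'

```text
t: 16.23
tool_pos: [495.2, 118.1, 68.9]
orientation: [[0.028, -1.0, 0.0], [-1.0, -0.028, -0.0], [0.0, -0.0, -1.0]]
wrist_force: [-2.0, -1.8, 10.5]
finger_gap: -0.3
```

arm_command --steps '[[255, [0, 0, 0.3], 0], [255, [0, 0, 0.6], 0], [255, [0, 0, 0.9], 0], [255, [0, 0, 1.2], 0], [255, [0, 0, 1.2], 0]]'

```text
t: 16.65
tool_pos: [495.2, 118.2, 67.7]
orientation: [[0.028, -1.0, 0.0], [-1.0, -0.028, -0.0], [0.0, -0.0, -1.0]]
wrist_force: [-3.0, -0.8, 11.2]
finger_gap: 0.1
```

arm_command --steps '[[255, [0, 0, 0.3], 0], [255, [0, 0, 0.6], 0], [255, [0, 0, 0.8], 0], [255, [0, 0, 0.8], 0], [255, [0, 0, 0.8], 0]]'

```text
t: 17.07
tool_pos: [495.2, 118.1, 67.0]
orientation: [[0.028, -1.0, 0.0], [-1.0, -0.028, -0.001], [0.001, -0.0, -1.0]]
wrist_force: [-3.3, -0.7, 11.0]
finger_gap: -0.0
```

arm_command --steps '[[255, [0, 0, 0.2], 0], [255, [0, 0, 0.4], 0], [255, [0, 0, 0.5], 0], [255, [0, 0, 0.5], 0], [255, [0, 0, 0.5], 0]]'

```text
t: 17.48
tool_pos: [495.1, 118.2, 66.6]
orientation: [[0.028, -1.0, 0.0], [-1.0, -0.028, -0.001], [0.001, -0.0, -1.0]]
wrist_force: [-3.7, -1.1, 13.3]
finger_gap: -0.0
```

arm_command --steps '[[255, [0, 0, 0.2], 0], [255, [0, 0, 0.3], 0], [255, [0, 0, 0.3], 0], [255, [0, 0, 0.3], 0], [255, [0, 0, 0.3], 0]]'

```text
t: 17.9
tool_pos: [495.1, 118.2, 66.5]
orientation: [[0.028, -1.0, 0.0], [-1.0, -0.028, -0.001], [0.001, -0.0, -1.0]]
wrist_force: [-4.8, -0.7, 14.7]
finger_gap: -0.1
```

arm_command --steps '[[255, [0, 0, 0.2], 0], [255, [0, 0, 0.2], 0], [255, [0, 0, 0.2], 0], [255, [0, 0, 0.2], 0], [255, [0, 0, 0.2], 0]]'

```text
t: 18.32
tool_pos: [495.2, 118.1, 66.5]
orientation: [[0.028, -1.0, 0.001], [-1.0, -0.028, -0.001], [0.001, -0.001, -1.0]]
wrist_force: [-4.7, -0.6, 16.2]
finger_gap: -0.1
```

Run:
```python
from workcell import bot
import cv2,numpy as np
s=bot.snapshot('side');cv2.imwrite('pics/D.png',s['img'])
c=bot.snapshot('top');cv2.imwrite('pics/Dt.png',c['img'])
o=bot.get_obs();print(o['t'],o['tool_pos'],o['wrist_force'])
cv2.imwrite('pics/Dc.png',cv2.resize(s['img'][160:280,170:330],None,fx=5,fy=5,interpolation=2))
for n,i in(('side',s),('top',c)):
  d=cv2.absdiff(np.load(n+'.npz')['img'],i['img']).max(2)
  for nm,(x,y) in ({'dish':(195,251),'stopper':(189,218),'beaker':(308,177),'vial':(293,258)} if n=='side' else {'dish':(176,210),'stopper':(183,174),'beaker':(308,176),'vial':(249,254)}).items(): print(n,nm,(d[y-12:y+13,x-12:x+13]>30).sum())
```

```text
18.4167 [495.17345193 118.15942344  66.45668869] [-4.38347538 -1.34469791 16.21603583]
side dish 0
side stopper 0
side beaker 0
side vial 0
top dish 139
top stopper 40
top beaker 0
top vial 625
```

View pics/Dc.png

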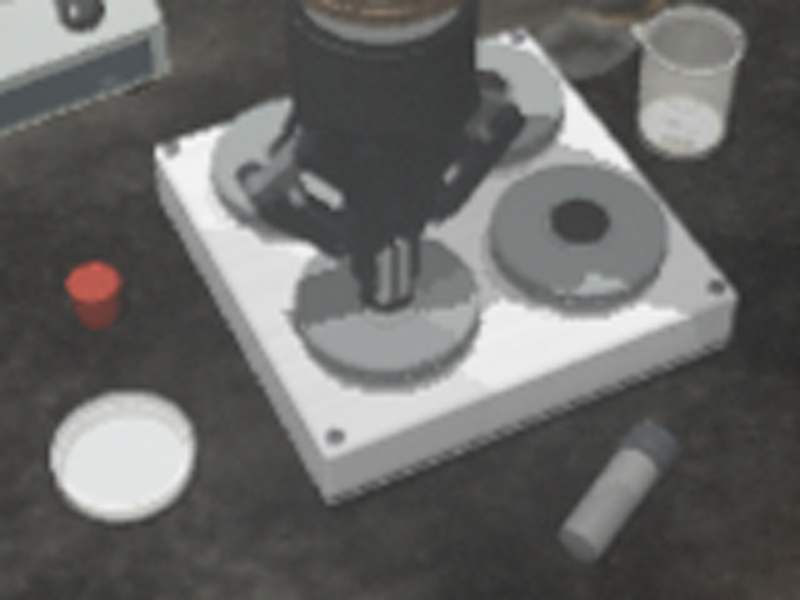

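The lid at place 3 is seated on its collar and level, with the fingertips still on the pad at 16 N. The side view shows no change around the dish, stopper, beaker or vial. The top-view differences come from the arm covering them or its shadow.

```bash
python3 -c "
from workcell import bot
print(bot.hand_in());o=bot.get_obs();print(o['t'],o['tool_pos'],o['wrist_force'])"
```

```text
the job is handed in; nothing more can be done
None
the job is handed in; nothing more can be done
```

The loose lid was at place 3 (block −x +y). I pushed it home by its middle pad and handed the job in at about 18.4 s, with the fingertips still pressing the pad at 16 N.

- **Finding it:** I pressed the rims of all four lids before touching any middle pad. Places 1, 2 and 4 met a hard stop right at their level height.
- **First press misread:** I took place 3 for firm at first, because the fast approach had already tipped it before I read the force. Its stop was 3 mm below its height in the images, so I pressed it again slowly. Its rim dropped about 3 mm under roughly 1–3 N, and the side camera showed the same drop.
- **Seating:** The pad pressed in, then the lid slid from about z = 70.7 to 66.5 mm at 10–11 N and stopped hard. From there the force rose to 16 N with almost no movement. In the last side view it looks level; I did not press its rim again afterwards.
- **Bystanders:** The side view shows no change around the dish, stopper, beaker or vial. The top view did not match at the dish, stopper and vial; I put that down to the arm covering them or its shadow, but did not look at that picture closely.
- **Over the stated force:** The rim press on firm place 4 reached 23 N, above the 20 N described as harmless. The lid did not move.

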